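# Index a sample carousel and lock it

## Task

Turn the carousel wheel by dragging on its rim until the orange mark faces the yellow pointer, then slide the red lock bolt fully home so that the wheel is locked. Leave the vial rack, tip box and reagent bottle where they stand.

Things in the scene. Friction and masses are not known exactly. Their poses are not given: they have to be found in the camera images.
- carousel: fixed unit on a white plate 220 (x) x 325 (y, from -110 to +215) x 12 mm high. Origin on the bench under the wheel's axis, z up; pointer and lock bolt lie towards its +y. A grey bolt guide, 50 (x) x 12 (y) mm, 50 mm high, stands at y = 98 to 110 mm; two low rails, 22 mm high, at x = +-22 mm flank the bolt from y = 110 to 180 mm
- wheel_top (a point): centre of the top face of the wheel, 52 mm over the bench: a flat smooth disc of 92 mm radius, 16 mm thick, over a notched ring reaching down to 18 mm. Black grippy band at 58 to 89 mm radius; vial caps inside are under 2 mm proud, no hold. It rides on a spring: pressed on top it yields above 3 to 6 N, then sinks 1 mm per 2 N, 6 mm at most (this point stays)
- wheel (a joint): angle of the wheel, rad: 0 (or any whole turn) when the mark faces the pointer, growing counterclockwise seen from above. No stops; friction about 2 N at the rim, stays where it is left. A fingertip pressed on the band with about 8 N drags it round, but may slip
- mark (a point): outer end of the orange engraved mark on the wheel's top, 88 mm from the axis: a radial line 5 mm wide and 31 mm long, carried on down the wheel's edge. The notch, 18 mm wide, lies in the ring just below it
- pointer (a point): tip of the fixed yellow pointer, on the bolt guide, at y = 94 mm of the carousel, 56 mm over the bench, aiming at the wheel's axis. Pointer and guide reach at most 56 mm over the bench
- bolt_grip (a point): centre of the lock bolt's red grip, an upright block 30 (carousel x) x 14 (y) x 42 mm high, its top 62 mm over the bench; 152 mm from the wheel's axis when out. Pushed (about 2 N) it slides straight towards the axis. The bolt, a 12 mm round-nosed bar, enters the notch and centres it if within some 3 mm; off the notch it strikes the ring after 8 mm and stops
- bolt (a joint): travel of the lock bolt, m: 0 fully out, 0.030 fully home in the notch
- vial_rack_mid (a point): bystander: blue rack of amber vials, 130 x 60 x 64 mm high, at its middle, standing beside the carousel
- tip_box_mid (a point): bystander: orange box with clear lid, 85 x 120 x 67 mm high, at its middle, standing beyond the carousel
- bottle_mid (a point): bystander: reagent bottle with blue cap, 66 mm wide and 150 mm high, at its middle

How it is judged:
By the outcome, as a careful person would: the job done as asked, in the order asked, and still so for the second after the job is handed in, with the robot touching nothing.
It also fails if it takes over 58 s, if anything falls off the work surface, if the arm or the gripper's body presses on something with over 40 N, if the wrist force passes 120 N, or if a joint passes its speed limit or range.

## Robot

A 6-joint arm with a two-finger parallel gripper is mounted at the origin on the work surface. World frame = base frame: x ahead of the robot, y to its left, z up, the work surface at z = 0. Lengths are in m, angles in rad, forces in N, time in s.
With the tool pointing down it reaches from about 0.325 to 0.9 m from the base axis. Payload 6.1 kg.
Tool frame: the origin (TCP) lies midway between the tips of the shut fingers; the grasp point (between the pads) lies ctrl.grasp_offset behind it (ctrl.grasp_offset is the distance from the TCP to the grasp point, in m); z points along the fingers, y is the direction in which the jaws open and shut (so a half turn about z gives the same grasp; the last joint's range is limited). The gripper opens to 87 mm and grips with 3 to 60 N. Pads are 19 mm wide; open, the fingers measure 117 mm over their backs; the gripper's body (75 mm by 190 mm) begins 51 mm behind the grasp point.
Start: joints at [1.188, 0.22, 1.526, -0, 1.395, -0.126], TCP at [0.159, 0.604, 0.223] pointing down, gripper open.
Joint ranges: [-2.98, 2.98], [-0.91, 2.08], [0.09, 2.57], [-1.24, 4.39], [0.2, 2.65], [-2.68, 2.68]. Speed limits (rad/s): [2.57, 2.57, 3.01, 3.14, 3.14, 3.14].

## Interface

Orientations are given as a unit quaternion [x, y, z, w].
In Python, from cell import ctrl, cams, workorder, spotter gives the robot as it stands.
- The arm moves only by the tool arm_command, never from a script. Its argument "steps" is a list of rows, each a list of 5 numbers: the opening, from -1 (shut) to 1 (fully open), then the shift along the tool's x, y, z in mm, then the turn about the tool's z in rad. In form: [[hand, dx, dy, dz, turn], ...]. A call has 1 to 5 rows; each row shifts and turns the commanded pose from where the row before left it, along the tool's axes as they then stand; what a row does not reach is not made up. A row lasts 1/12 s, in which the tool goes at most 41.7 mm and 7.16 degrees, less where a joint would pass 70% of its speed; a pose out of reach is approached as far as the arm can. A call is refused whole if a number of a shift passes 41.7 or a number of a turn 0.125, either way. A call with a gripper value outside its range is refused whole. The fingers move at their own pace and stop on an object; "newtons" is the grip in N (left out, the last holds). Time passes only in rows, so rows that do not move let the fingers close. It gives the time, the measured TCP pose, the force and the opening at its end, in the units of the state.
- ctrl.get_obs(): the state, without advancing time (a new reading comes with each control period).
- cams.get_image(name): name is "scene" or "top" or "wrist"; returns a dict with "color" (384x512x3 uint8, red, green, blue), "camera_matrix" (3x3 intrinsics, pixels), "rvec" (rotation vector, rad) and "tvec" (3), from world to camera coordinates, as OpenCV has them. Camera axes: x right, y down, z forward; pixel columns grow to the right and rows downward; lengths in m; the calibration is good to about 2 mm. A picture is of the moment at which its call begins. There is no depth.
- workorder.sign_off(): hands the job in, once; it reports no verdict.
Trained networks look in the newest picture that a camera, given by its name, has taken for a name from the list of things; names that differ only in an ending like _2 or _b are one class to them, and where a whole thing is asked for, a point or a joint stands for the part that bears it (a point fixed in the world has none). Each returns a list of dicts, best first, with "conf" (0 to 1); they miss things now and then, are a little off and sometimes report something else, mostly with a low value. They report only what shows in the picture. A call takes as long as a camera call.
- spotter.find_in(camera, label): "bbox" ([left, top, right, bottom] in pixels, round what is visible of it).
- spotter.masks_of(camera, label): "pixels" (384x512 bool, what is visible of it) and "bbox" ([left, top, right, bottom] in pixels, round what is visible of it).
- spotter.pinpoint(camera, label): "pixel" ([column, row] in pixels: a listed point, or the origin of a listed thing).
The state is a dict: "clock": time; "joint_pos": joint angles; "qd": joint speeds; "effort": joint torques, N m; "tcp_pos": TCP position; "tcp_rot": TCP orientation; "contact_force": force on the tool from outside, world axes, zero at the start; "ft_torque": the same for the moment, N m; "finger_gap": finger opening in m.
Only numpy, scipy, OpenCV 4.12 (cv2) and the standard library are available. Lean on these libraries where they do the work, as an engineer would, in place of code of your own. Each camera call takes 0.05 s, during which the arm holds its last target. There are 200 camera calls.

## Working session

There is one attempt and no reset: what is moved stays moved. The work goes in short steps, Python scripts to look and compute and a tool call to move; the robot and the scene stay as the last step left them, time stands still between calls to the robot, and variables do not carry over. Pictures are saved under pics/ and viewed, about 8 in all and at most 12, crops included, and the job is handed in when it is done.

Besides the shell and the picture viewer there is one more tool, called after "Call:" by a JSON object that holds its "op" and its "data", one argument or row to a line. arm_command: Moves the arm, as the interface text tells. Its arguments: {"type":"object","properties":{"steps":{"type":"array"},"newtons":{"type":"number"}},"required":["steps"]}

```bash
mkdir -p pics
cat > h.py <<'E'
import numpy as np, cv2
from cell import ctrl, cams, workorder, spotter
def cam(n):
    d=cams.get_image(n); R=cv2.Rodrigues(np.array(d["rvec"],float))[0]
    return d,np.array(d["camera_matrix"],float),R,np.array(d["tvec"],float).ravel()
def ray(c,px):
    _,K,R,t=c; v=R.T@np.linalg.inv(K)@np.array([px[0],px[1],1.]); return -R.T@t,v/np.linalg.norm(v)
def atz(c,px,z):
    o,v=ray(c,px); return o+v*(z-o[2])/v[2]
def tri(rays):
    A=sum(np.eye(3)-np.outer(v,v) for o,v in rays); b=sum((np.eye(3)-np.outer(v,v))@o for o,v in rays)
    return np.linalg.solve(A,b)
def proj(c,p):
    _,K,R,t=c; q=K@(R@np.array(p)+t); return q[:2]/q[2]
def save(c,fn,s=1): 
    cv2.imwrite("pics/"+fn,cv2.resize(c[0]["color"][:,:,::-1],None,fx=s,fy=s))
E
python3 - <<'E'
from h import *
np.set_printoptions(precision=4,suppress=True)
o=ctrl.get_obs(); print(o, ctrl.grasp_offset)
C={n:cam(n) for n in("scene","top","wrist")}
L=["wheel_top","mark","pointer","bolt_grip","vial_rack_mid","tip_box_mid","bottle_mid","carousel"]
Z=dict(wheel_top=.052,mark=.052,pointer=.056,bolt_grip=.041,vial_rack_mid=.032,tip_box_mid=.033,bottle_mid=.075,carousel=0)
for l in L:
    rs=[]
    for n in C:
        r=spotter.pinpoint(n,l)
        if r: 
            p=r[0]; print(l,n,np.array(p["pixel"]),round(p["conf"],2),atz(C[n],p["pixel"],Z[l]))
            if p["conf"]>.4: rs.append(ray(C[n],p["pixel"]))
    if len(rs)>1: print("  tri",tri(rs))
im=np.vstack([np.hstack([C["scene"][0]["color"],C["top"][0]["color"]])])
cv2.imwrite("pics/a.png",cv2.resize(im[:,:,::-1],(800,300),interpolation=cv2.INTER_AREA))
save(C["top"],"top.png",1.5)
E
```

```text
{'clock': 0.0, 'joint_pos': array([ 1.1879,  0.2212,  1.5276,  0.    ,  1.3947, -0.1261]), 'qd': array([ 0.0011,  0.0003, -0.0005,  0.0029,  0.0021, -0.0016]), 'effort': array([ -0.0013, -49.4592, -38.7387,   0.07  ,   0.0566,  -0.0002]), 'tcp_pos': array([0.1585, 0.6039, 0.2214]), 'tcp_rot': array([ 0.128 ,  0.9918, -0.001 , -0.0003]), 'contact_force': array([-0.4948,  0.1159, -0.6993]), 'ft_torque': array([ 0.0216, -0.0385, -0.0562]), 'finger_gap': 0.08682665995909941} 0.0187
wheel_top scene [213.  190.4] 0.93 [ 0.576  -0.0119  0.052 ]
wheel_top top [307.7 207.3] 0.84 [ 0.5678 -0.0136  0.052 ]
  tri [ 0.5687 -0.0143  0.0434]
mark scene [210.  218.5] 0.85 [ 0.6637 -0.0059  0.052 ]
mark top [302.9 166.3] 0.89 [ 0.6695 -0.0047  0.052 ]
  tri [ 0.6682 -0.0043  0.0581]
pointer scene [245.  183.3] 0.91 [0.5487 0.0658 0.056 ]
pointer top [274.1 212.8] 0.62 [0.5546 0.0684 0.056 ]
  tri [0.5541 0.0676 0.0621]
bolt_grip scene [268.9 181.9] 0.5 [0.5251 0.1251 0.041 ]
bolt_grip top [250.1 221.8] 0.63 [0.5344 0.1263 0.041 ]
  tri [0.5338 0.1258 0.0507]
vial_rack_mid scene [139.7 213.1] 0.84 [ 0.648 -0.184  0.032]
vial_rack_mid top [368.  178.7] 0.6 [ 0.6413 -0.1707  0.032 ]
  tri [ 0.6436 -0.1799  0.0245]
tip_box_mid scene [211.4 260.3] 0.74 [0.7661 0.0117 0.033 ]
tip_box_mid top [292.8 131.7] 0.64 [0.7642 0.016  0.033 ]
  tri [0.765  0.0136 0.0311]
bottle_mid scene [397.8 191.8] 0.75 [0.5593 0.4406 0.075 ]
bottle_mid top [115.1 217.9] 0.79 [0.5433 0.4414 0.075 ]
  tri [0.5447 0.4467 0.0587]
carousel scene [213.1 200.3] 0.71 [ 0.5658 -0.0169  0.    ]
carousel top [306.5 207.6] 0.59 [ 0.5728 -0.0184  0.    ]
  tri [ 0.5719 -0.0163  0.0076]
```

View pics/a.png

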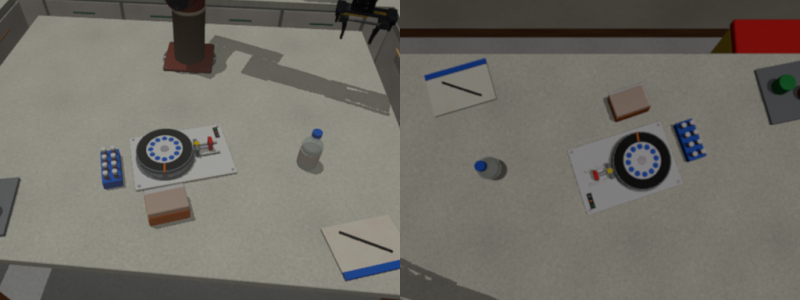

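View pics/top.png

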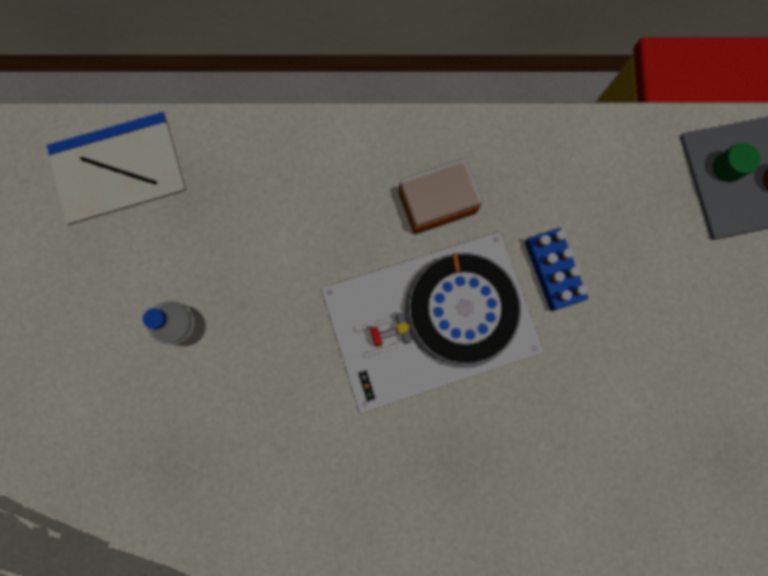

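The top view shows the wheel at about (307,207), the pointer and bolt to its left at (274,213) and (250,222), and the mark facing away from the robot at (303,166). The bystanders stand clear. The wheel has to turn about +98°. I'll move over it with the fingers shut to look closer.

Call:
{"op": "arm_command", "data": {
  "steps": [
    [-1, -25, -22, -4, 0],
    [-1, -25, -22, -4, 0],
    [-1, -25, -22, -4, 0],
    [-1, -25, -22, -4, 0],
    [-1, -25, -22, -4, 0]
  ],
  "newtons": 20
}}

```text
clock: 1.77
tcp_pos: [0.2522, 0.4651, 0.2427]
tcp_rot: [0.128, 0.992, 0.0, 0.0]
contact_force: [0.7, 0.9, 0.9]
finger_gap: 0.0615
```

Call:
{"op": "arm_command", "data": {
  "steps": [
    [-1, -25, -22, -4, 0],
    [-1, -25, -22, -4, 0],
    [-1, -25, -22, -4, 0],
    [-1, -25, -22, -4, 0],
    [-1, -25, -22, -4, 0]
  ]
}}

```text
clock: 2.18
tcp_pos: [0.3453, 0.3269, 0.263]
tcp_rot: [0.128, 0.992, 0.0, 0.0]
contact_force: [1.0, -0.2, 0.4]
finger_gap: 0.0286
```

Call:
{"op": "arm_command", "data": {
  "steps": [
    [-1, -25, -22, -4, 0],
    [-1, -25, -22, -4, 0],
    [-1, -25, -22, -4, 0],
    [-1, -25, -22, -4, 0],
    [-1, -25, -22, -4, 0]
  ]
}}

```text
clock: 2.6
tcp_pos: [0.4383, 0.1886, 0.2831]
tcp_rot: [0.128, 0.992, 0.0, 0.0]
contact_force: [0.3, 0.5, -0.4]
finger_gap: 0.0016
```

Call:
{"op": "arm_command", "data": {
  "steps": [
    [-1, -25, -22, -4, 0],
    [-1, -25, -22, -4, 0],
    [-1, -25, -22, -4, 0],
    [-1, -25, -22, -4, 0],
    [-1, 0, 0, 0, 0]
  ]
}}

```text
clock: 3.02
tcp_pos: [0.5147, 0.0749, 0.2993]
tcp_rot: [0.13, 0.991, -0.001, 0.001]
contact_force: [0.4, -0.7, -0.0]
finger_gap: 0.0007
```

```bash
cat > m.py <<'E'
from h import *
import sys
from scipy.spatial.transform import Rotation as Ro
np.set_printoptions(precision=4,suppress=True)
o=ctrl.get_obs(); print(o["clock"],o["tcp_pos"],o["tcp_rot"],o["contact_force"],o["joint_pos"],o["finger_gap"])
T=Ro.from_quat(o["tcp_rot"]).as_matrix(); print("tool x",T[:,0],"y",T[:,1])
Z=dict(wheel_top=.052,mark=.052,pointer=.056,bolt_grip=.041)
c=cam("wrist"); p0,_=ray(c,(256,192)); print("cam in tool",T.T@(p0-o["tcp_pos"]))
for l in Z:
    for r in spotter.pinpoint("wrist",l)[:1]: print(l,np.array(r["pixel"]),round(r["conf"],2),atz(c,r["pixel"],Z[l]),*ray(c,r["pixel"]))
save(c,sys.argv[1])
E
python3 m.py w1.png
```

```text
3.0167 [0.5147 0.0749 0.2993] [ 0.1304  0.9915 -0.001   0.0014] [ 0.4199 -0.733  -0.0159] [-0.0056 -0.0753  1.6958 -0.0023  1.5186 -1.3148] 0.0007404450284754774
tool x [-0.966   0.2585 -0.003 ] y [ 0.2585  0.966  -0.0016]
cam in tool [ 0.071  -0.0009 -0.1613]
wheel_top [196.5 220.7] 0.66 [ 0.5703 -0.0214  0.052 ] [0.4455 0.0928 0.4604] [ 0.2823 -0.2583 -0.9239]
pointer [258.6 188.8] 0.69 [0.5481 0.0694 0.056 ] [0.4455 0.0928 0.4604] [ 0.2457 -0.056  -0.9677]
bolt_grip [295.1 161.5] 0.7 [0.5288 0.1234 0.041 ] [0.4455 0.0928 0.4604] [ 0.1943  0.0714 -0.9783]
```

View pics/w1.png

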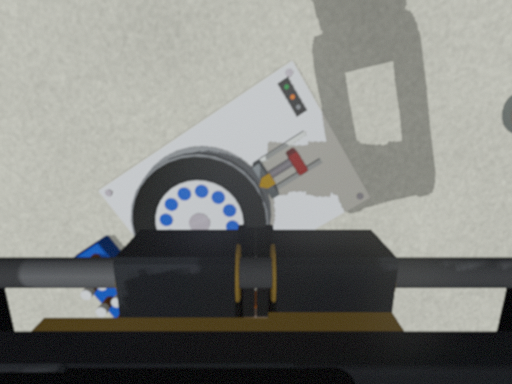

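The wrist view shows the wheel at (197,221), the pointer at (265,182) and the bolt grip at (297,161). The wrist points give the right spacings, 94 and 151 mm. Next I move over the drag start, at −60° with the tool x axis radial, and look straight down at the wheel.

Call:
{"op": "arm_command", "data": {
  "steps": [
    [-1, -26, -26, 0, 0],
    [-1, -26, -26, 0, 0],
    [-1, -26, -26, 0, 0],
    [-1, -26, -26, 0, 0],
    [-1, -26, -26, 0, 0]
  ]
}}

```text
clock: 3.68
tcp_pos: [0.6051, -0.0788, 0.2987]
tcp_rot: [0.127, 0.992, 0.0, 0.0]
contact_force: [0.1, -0.0, 0.7]
finger_gap: 0.0006
```

Call:
{"op": "arm_command", "data": {
  "steps": [
    [-1, 0, 0, 14, 0.112],
    [-1, 0, 0, 14, 0.112],
    [-1, 0, 0, 14, 0.112],
    [-1, 0, 0, 14, 0.112],
    [-1, 0, 0, 14, 0.112]
  ]
}}

```text
clock: 4.1
tcp_pos: [0.6044, -0.0775, 0.2278]
tcp_rot: [0.399, 0.917, 0.0, -0.0]
contact_force: [0.2, 0.3, -0.8]
finger_gap: 0.0006
```

Call:
{"op": "arm_command", "data": {
  "steps": [
    [-1, 0, 0, 14, 0.112],
    [-1, 0, 0, 14, 0.112],
    [-1, 0, 0, 0, 0]
  ]
}}

```text
clock: 4.35
tcp_pos: [0.6026, -0.077, 0.197]
tcp_rot: [0.498, 0.867, -0.001, -0.003]
contact_force: [-0.2, 0.5, -1.6]
finger_gap: 0.0003
```

```bash
python3 m.py w2.png
```

```text
4.35 [ 0.6026 -0.077   0.197 ] [ 0.498   0.8672 -0.0006 -0.0028] [-0.1635  0.4891 -1.5926] [-0.2569  0.2021  1.5964  0.0002  1.3489 -0.7851] 0.00029330780455892526
tool x [-0.5039  0.8637  0.0042] y [ 0.8637  0.504  -0.0039]
cam in tool [ 0.0706  0.     -0.1613]
wheel_top [261.8 112.8] 0.92 [ 0.5753 -0.019   0.052 ] [ 0.5679 -0.0162  0.3586] [ 0.024  -0.009  -0.9997]
mark [347.9 150.5] 0.82 [ 0.6622 -0.0078  0.052 ] [ 0.5679 -0.0162  0.3586] [ 0.2938  0.0264 -0.9555]
```

View pics/w2.png

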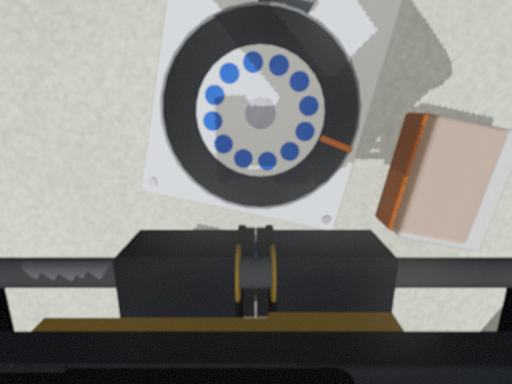

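The mark shows at (348,150) and the wheel centre at (261,113). The mark direction is 7°, with radius 88 mm as it should be. I'll go down onto the band.

Call:
{"op": "arm_command", "data": {
  "steps": [
    [-1, -8, 0, 30, 0],
    [-1, 0, 0, 34, 0],
    [-1, 0, 0, 34, 0],
    [-1, 0, 0, 30, 0],
    [-1, 0, 0, 8, 0]
  ]
}}

```text
clock: 5.02
tcp_pos: [0.6056, -0.0852, 0.0599]
tcp_rot: [0.497, 0.868, -0.001, -0.003]
contact_force: [-1.0, 0.7, -0.3]
finger_gap: 0.0005
```

Call:
{"op": "arm_command", "data": {
  "steps": [
    [-1, 0, 0, 3, 0],
    [-1, 0, 0, 2, 0],
    [-1, 0, 0, 2, 0],
    [-1, 0, 0, 2, 0],
    [-1, 0, 0, 0, 0]
  ]
}}

```text
clock: 5.43
tcp_pos: [0.61, -0.0864, 0.0572]
tcp_rot: [0.497, 0.868, 0.0, 0.001]
contact_force: [0.2, 0.0, 0.3]
finger_gap: 0.0003
```

Call:
{"op": "arm_command", "data": {
  "steps": [
    [-1, 3, 0, 2, 0],
    [-1, 0, 0, 2, 0],
    [-1, 0, 0, 1, 0],
    [-1, 0, 0, 1, 0],
    [-1, 0, 0, 0, 0]
  ]
}}

```text
clock: 5.85
tcp_pos: [0.608, -0.0837, 0.0507]
tcp_rot: [0.497, 0.868, 0.0, 0.001]
contact_force: [-1.8, 0.5, 6.7]
finger_gap: 0.0003
```

Call:
{"op": "arm_command", "data": {
  "steps": [
    [-1, 0, 0, 1, 0],
    [-1, 0.4, 7.3, 0, -0.1],
    [-1, 0.4, 7.3, 0, -0.1],
    [-1, 0.4, 7.3, 0, -0.1],
    [-1, 0.4, 7.3, 0, -0.1]
  ]
}}

```text
clock: 6.27
tcp_pos: [0.6303, -0.065, 0.0504]
tcp_rot: [0.313, 0.95, -0.001, 0.002]
contact_force: [-0.8, -3.0, 8.1]
finger_gap: 0.0004
```

Call:
{"op": "arm_command", "data": {
  "steps": [
    [-1, 0.4, 7.3, 0, -0.1],
    [-1, 0.4, 7.3, 0, -0.1],
    [-1, 0.4, 7.3, 0, -0.1],
    [-1, 0.4, 7.3, 0, -0.1],
    [-1, 0, 0, 0, 0]
  ]
}}

```text
clock: 6.68
tcp_pos: [0.644, -0.0376, 0.0511]
tcp_rot: [0.117, 0.993, -0.0, 0.003]
contact_force: [2.1, -0.6, 7.3]
finger_gap: 0.0007
```

```bash
cat > ang.py <<'E'
from h import *
import sys
np.set_printoptions(precision=4,suppress=True)
o=ctrl.get_obs(); print(o["clock"],o["tcp_pos"],o["tcp_rot"],o["contact_force"],o["joint_pos"])
for n in sys.argv[1:]:
    c=cam(n)
    P={}
    for l,z in dict(wheel_top=.052,mark=.052,pointer=.056,bolt_grip=.041).items():
        r=spotter.pinpoint(n,l)
        if r: P[l]=atz(c,r[0]["pixel"],z)[:2]; print(n,l,r[0]["pixel"],round(r[0]["conf"],2),P[l])
    w=P.get("wheel_top",np.array([.573,-.018]))
    for l in P:
        d=P[l]-w; print("  ",l,"deg",np.degrees(np.arctan2(d[1],d[0])),"r",np.hypot(*d))
    save(c,f"{n}_{o['clock']:.2f}.png")
E
python3 ang.py top scene
```

```text
6.6833 [ 0.644  -0.0376  0.0511] [ 0.1171  0.9931 -0.0004  0.003 ] [ 2.0634 -0.5675  7.2896] [-0.1803  0.43    1.6038 -0.0004  1.1018 -1.5162]
top wheel_top [307.0, 209.5] 0.64 [ 0.5625 -0.0118]
top mark [276.7, 181.9] 0.65 [0.6308 0.0606]
top pointer [274.4, 212.2] 0.65 [0.556  0.0676]
top bolt_grip [247.8, 222.5] 0.61 [0.5328 0.1319]
   wheel_top deg 0.0 r 0.0
   mark deg 46.649690981160035 r 0.09954188765951998
   pointer deg 94.62344616298947 r 0.07965240116526558
   bolt_grip deg 101.67134830259658 r 0.1466790806352051
scene wheel_top [211.7, 190.0] 0.66 [ 0.575  -0.0154]
scene mark [235.9, 206.3] 0.78 [0.6213 0.051 ]
scene pointer [246.6, 183.4] 0.73 [0.5487 0.0699]
scene bolt_grip [265.1, 182.4] 0.61 [0.5278 0.1154]
   wheel_top deg 0.0 r 0.0
   mark deg 55.07294771543246 r 0.08098665461885686
   pointer deg 107.16542001134701 r 0.08920452106490848
   bolt_grip deg 109.85061733431694 r 0.13908406487979366
```

Call:
{"op": "arm_command", "data": {
  "steps": [
    [-1, 0.4, 7.3, 0, -0.1],
    [-1, 0.4, 7.3, 0, -0.1],
    [-1, 0.4, 7.3, 0, -0.1],
    [-1, 0.4, 7.3, 0, -0.1],
    [-1, 0.4, 7.3, 0, -0.1]
  ]
}}

```text
clock: 7.6
tcp_pos: [0.6441, -0.0023, 0.0514]
tcp_rot: [-0.132, 0.991, -0.001, 0.004]
contact_force: [4.2, -2.7, 6.9]
finger_gap: 0.0005
```

Call:
{"op": "arm_command", "data": {
  "steps": [
    [-1, 0.4, 7.3, 0, -0.1],
    [-1, 0.4, 7.3, 0, -0.1],
    [-1, 0.3, 5.9, 0, -0.08],
    [-1, 0, 0, 0, 0],
    [-1, 0, 0, 0, 0]
  ]
}}

```text
clock: 8.02
tcp_pos: [0.6355, 0.018, 0.0513]
tcp_rot: [-0.267, 0.964, -0.001, 0.003]
contact_force: [3.5, 2.8, 7.1]
finger_gap: 0.0005
```

```bash
python3 ang.py top scene wrist
```

```text
8.0167 [0.6355 0.018  0.0513] [-0.2667  0.9638 -0.0007  0.0034] [3.5265 2.7984 7.1495] [-0.0962  0.4096  1.6312  0.0011  1.0941 -2.2076]
top wheel_top [307.4, 204.6] 0.87 [ 0.5744 -0.0131]
top pointer [274.0, 212.8] 0.92 [0.5546 0.0686]
top bolt_grip [250.8, 221.8] 0.42 [0.5344 0.1246]
   wheel_top deg 0.0 r 0.0
   pointer deg 103.62475848635894 r 0.08405831684934105
   bolt_grip deg 106.18840444763369 r 0.1433341804391581
scene wheel_top [212.0, 187.5] 0.84 [ 0.5667 -0.0159]
scene mark [243.4, 186.4] 0.74 [0.5559 0.0624]
scene pointer [245.9, 183.3] 0.57 [0.5485 0.0681]
scene bolt_grip [267.7, 181.0] 0.71 [0.5223 0.1218]
   wheel_top deg 0.0 r 0.0
   mark deg 97.84349308019605 r 0.07904233584048993
   pointer deg 102.25016290511539 r 0.08589142773115255
   bolt_grip deg 107.86936224316894 r 0.14462705172589405
wrist wheel_top [256.4, 101.5] 0.93 [ 0.5731 -0.0204]
wrist mark [418.1, 168.5] 0.67 [0.5592 0.0649]
   wheel_top deg 0.0 r 0.0
   mark deg 99.25442712043532 r 0.0863311593635039
```

```bash
python3 -c "
import cv2;a=cv2.imread('pics/wrist_8.02.png');b=cv2.imread('pics/top_8.02.png')
cv2.imwrite('pics/c.png',cv2.resize(a[60:260,300:500],None,fx=3,fy=3))"
```

```text
(no output)
```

View pics/c.png

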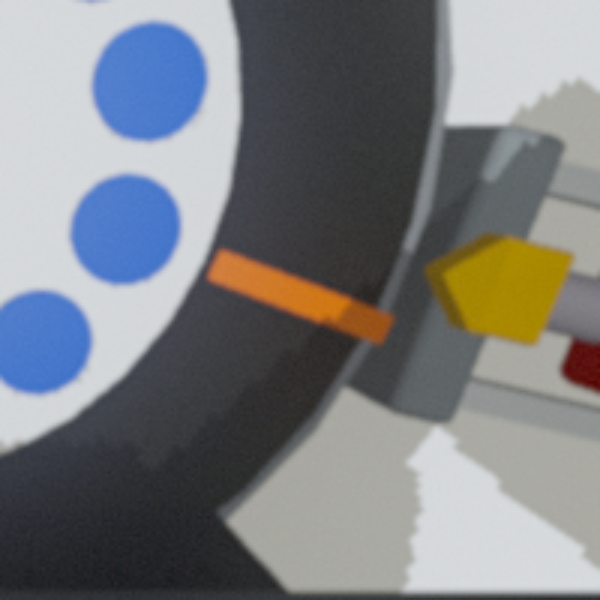

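The crop shows the mark from (373,149) to (429,170) and the pointer tip at (442,150), so the mark is a few degrees short. I'll work out the angle left.

```bash
cat > q.py <<'E'
from h import *
c=cam("wrist")
a,b,p,w=[atz(c,q,z)[:2] for q,z in (((373,149),.051),((429.3,170),.051),((442.3,150),.056),((256.4,101.5),.052))]
print(a,b,p,w,np.hypot(*(b-a)))
an=lambda d:np.degrees(np.arctan2(d[1],d[0]))
print("mark line",an(b-a),"mark from w",an(b-w),an(a-w),"pointer",an(p-w),np.hypot(*(p-w)),np.hypot(*(b-w)))
cc=b-(b-a)/np.hypot(*(b-a))*.088; print("centre by mark",cc,"pointer",an(p-cc))
E
python3 q.py
```

```text
[0.56285468 0.04030893] [0.5568518  0.07065227] [0.54659299 0.06694589] [ 0.57310206 -0.02035239] 0.030931422441726777
mark line 101.1904480591256 mark from w 100.12432691236248 99.5883254005784 pointer 106.89148482878461 0.09123442711277548 0.09244413823958372
centre by mark [ 0.57393003 -0.01567463] pointer 108.30807158252603
```

Call:
{"op": "arm_command", "data": {
  "steps": [
    [-1, 0.2, 4.4, 0, -0.06],
    [-1, 0.2, 4.4, 0, -0.06],
    [-1, 0, 0, 0, 0],
    [-1, 0, 0, 0, 0]
  ]
}}

```text
clock: 9.15
tcp_pos: [0.6304, 0.0248, 0.0512]
tcp_rot: [-0.324, 0.946, -0.001, 0.003]
contact_force: [3.3, 0.9, 6.4]
finger_gap: 0.0002
```

```bash
python3 ang.py wrist;  python3 -c "
import cv2,glob,os;f=max(glob.glob('pics/wrist_*'),key=os.path.getmtime);a=cv2.imread(f)
cv2.imwrite('pics/d.png',cv2.resize(a[60:260,300:500],None,fx=3,fy=3))"
```

```text
9.15 [0.6304 0.0248 0.0512] [-0.3239  0.9461 -0.0011  0.0032] [3.2522 0.9142 6.3738] [-0.0859  0.3996  1.6448  0.0006  1.0905 -2.3168]
wrist wheel_top [255.6, 104.3] 0.6 [ 0.5741 -0.0204]
wrist mark [422.2, 173.4] 0.96 [0.5494 0.0654]
wrist pointer [439.6, 173.8] 0.78 [0.545  0.0701]
   wheel_top deg 0.0 r 0.0
   mark deg 106.08896303420852 r 0.08929865373067787
   pointer deg 107.88989257830785 r 0.09503511631284506
```

View pics/d.png

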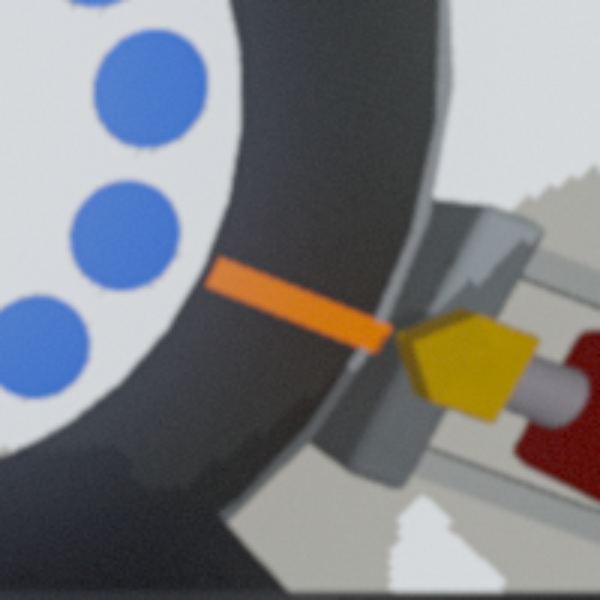

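```bash
sed -i 's/(373,149)/(371.3,150.7)/;s/(429.3,170)/(428,173)/;s/(442.3,150)/(432.3,172.3)/;s/(256.4,101.5)/(255.6,103)/' q.py; python3 q.py
python3 - <<'E'
from h import *
# pointer axis: direction tip->body mid in same image, and bolt
c=cam("wrist"); a=atz(c,(432.3,172.3),.056); b=atz(c,(300+517/3,60+380/3),.056); d=b-a; print(np.degrees(np.arctan2(d[1],d[0])))
E
```

```text
[0.55659465 0.03807058] [0.54736062 0.06812487] [0.5466412  0.06676246] [ 0.57366899 -0.02070624] 0.03144085117959992
mark line 107.07930505097107 mark from w 106.49726798369515 106.19828863490635 pointer 107.17112406893233 0.09154929929451583 0.09264499467185754
centre by mark [ 0.57320579 -0.01599426] pointer 107.79643015346636
108.71135249057606
```

About 0.7° short (1 mm at the rim), so I give a small nudge, then lift straight off, turn so tool y lies along the bolt axis, and move behind the grip.

Call:
{"op": "arm_command", "data": {
  "steps": [
    [-1, 0, 1.0, 0, -0.012],
    [-1, 0, 0, 0, 0],
    [-1, 0, 0, -5, 0],
    [-1, 0, 0, -15, 0],
    [-1, 0, 0, -40, 0]
  ]
}}

```text
clock: 9.92
tcp_pos: [0.6214, 0.0257, 0.1024]
tcp_rot: [-0.329, 0.944, 0.003, -0.006]
contact_force: [-0.3, 0.6, -0.7]
finger_gap: 0.0005
```

Call:
{"op": "arm_command", "data": {
  "steps": [
    [-1, 0, 0, -30, 0.12],
    [-1, 0, 0, -30, 0.12],
    [-1, 0, 0, -30, 0.12],
    [-1, 0, 0, 0, 0],
    [-1, 0, 0, 0, 0]
  ]
}}

```text
clock: 10.33
tcp_pos: [0.628, 0.0253, 0.2011]
tcp_rot: [-0.155, 0.988, -0.0, 0.002]
contact_force: [-0.2, -0.3, -0.3]
finger_gap: 0.0005
```

Call:
{"op": "arm_command", "data": {
  "steps": [
    [-1, 13.5, 34, 0, 0],
    [-1, 13.5, 34, 0, 0],
    [-1, 13.5, 34, 0, 0],
    [-1, 0, 0, 0, 0],
    [-1, 0, 0, 0, 0]
  ]
}}

```text
clock: 10.75
tcp_pos: [0.5548, 0.1112, 0.1966]
tcp_rot: [-0.157, 0.988, 0.0, -0.002]
contact_force: [0.2, -0.9, -0.6]
finger_gap: 0.0006
```

```bash
python3 ang.py wrist top
```

```text
10.75 [0.5548 0.1112 0.1966] [-0.157   0.9876  0.0001 -0.0018] [ 0.1875 -0.9086 -0.6183] [ 0.0586  0.1026  1.7086 -0.0001  1.3339 -1.8275]
wrist wheel_top [115.9, 154.1] 0.63 [ 0.57   -0.0222]
wrist mark [211.6, 162.4] 0.9 [0.5496 0.0651]
wrist pointer [220.6, 160.7] 0.57 [0.5447 0.0729]
wrist bolt_grip [278.1, 160.0] 0.71 [0.5294 0.1253]
   wheel_top deg 0.0 r 0.0
   mark deg 103.1259139994113 r 0.08970903473183829
   pointer deg 104.89924093426363 r 0.09847790322910305
   bolt_grip deg 105.3928216466552 r 0.15300810740549445
top wheel_top [309.4, 207.5] 0.96 [ 0.5673 -0.0177]
top mark [275.3, 213.3] 0.73 [0.5537 0.0652]
top pointer [272.8, 211.4] 0.57 [0.558  0.0714]
top bolt_grip [249.5, 222.6] 0.64 [0.5325 0.1277]
   wheel_top deg 0.0 r 0.0
   mark deg 99.26954338219552 r 0.08408173507459415
   pointer deg 95.94946550270238 r 0.08967268503190653
   bolt_grip deg 103.44406658631232 r 0.14958109191075755
```

```bash
python3 -c "
import cv2;a=cv2.imread('pics/wrist_10.75.png')
cv2.imwrite('pics/e.png',cv2.resize(a[80:230,140:340],None,fx=4,fy=4,interpolation=cv2.INTER_CUBIC))"
```

```text
(no output)
```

View pics/e.png

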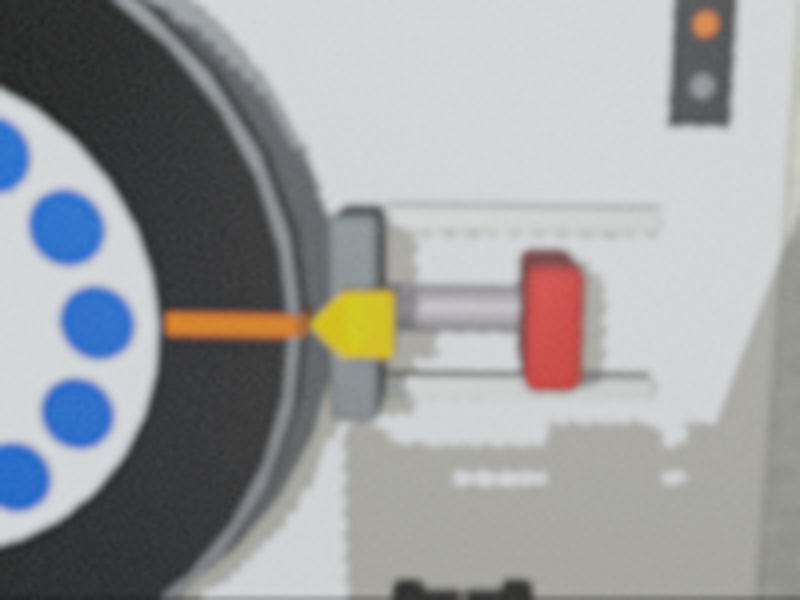

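The mark (crop row 325) is in line with the pointer tip (row 325) and the wheel stayed put when I let go. The grip is at (278,161). Now I go behind the grip and down.

Call:
{"op": "arm_command", "data": {
  "steps": [
    [-1, 10, 33, 0, 0],
    [-1, 10, 33, 0, 0],
    [-1, 0, 0, 30, 0],
    [-1, 0, 0, 38, 0],
    [-1, 0, 0, 38, 0]
  ]
}}

```text
clock: 11.67
tcp_pos: [0.519, 0.1675, 0.093]
tcp_rot: [-0.156, 0.988, 0.0, 0.002]
contact_force: [0.7, -0.5, -1.0]
finger_gap: 0.0003
```

Call:
{"op": "arm_command", "data": {
  "steps": [
    [-1, 0, 0, 30, 0],
    [-1, 0, 0, 15, 0],
    [-1, 0, 0, 5, 0],
    [-1, 0, 0, 0, 0],
    [-1, 0, 0, 0, 0]
  ]
}}

```text
clock: 12.08
tcp_pos: [0.5187, 0.1667, 0.0435]
tcp_rot: [-0.155, 0.988, -0.0, 0.001]
contact_force: [0.8, -0.3, 0.6]
finger_gap: 0.0004
```

Call:
{"op": "arm_command", "data": {
  "steps": [
    [-1, 3, -6, 0, 0],
    [-1, 0, -6, 0, 0],
    [-1, 0, -5, 0, 0],
    [-1, 0, -5, 0, 0],
    [-1, 0, -4, 0, 0]
  ]
}}

```text
clock: 12.5
tcp_pos: [0.5236, 0.1403, 0.0433]
tcp_rot: [-0.155, 0.988, -0.0, 0.001]
contact_force: [-0.1, 1.8, 1.5]
finger_gap: 0.0004
```

Call:
{"op": "arm_command", "data": {
  "steps": [
    [-1, 0, -3, 0, 0],
    [-1, 0, -3, 0, 0],
    [-1, 0, -3, 0, 0],
    [-1, 0, -3, 0, 0],
    [-1, 0, 0, 0, 0]
  ]
}}

```text
clock: 12.92
tcp_pos: [0.5268, 0.1291, 0.0426]
tcp_rot: [-0.155, 0.988, -0.0, 0.0]
contact_force: [0.4, -0.0, 0.7]
finger_gap: 0.001
```

Call:
{"op": "arm_command", "data": {
  "steps": [
    [-1, 0, -3, 0, 0],
    [-1, 0, -3, 0, 0],
    [-1, 0, -2, 0, 0],
    [-1, 0, 0, 0, 0]
  ]
}}

```text
clock: 13.25
tcp_pos: [0.529, 0.1215, 0.0424]
tcp_rot: [-0.155, 0.988, -0.0, -0.0]
contact_force: [-0.5, 0.6, 1.3]
finger_gap: 0.0005
```

Call:
{"op": "arm_command", "data": {
  "steps": [
    [-1, 0, -2, 0, 0],
    [-1, 0, -2, 0, 0],
    [-1, 0, -1, 0, 0],
    [-1, 0, 0, 0, 0]
  ]
}}

```text
clock: 13.58
tcp_pos: [0.5305, 0.1169, 0.0424]
tcp_rot: [-0.155, 0.988, -0.0, -0.0]
contact_force: [-0.4, 0.7, -0.0]
finger_gap: 0.0003
```

```bash
python3 ang.py wrist; python3 -c "
import cv2,glob,os;f=max(glob.glob('pics/wrist_*'),key=os.path.getmtime);a=cv2.imread(f)
cv2.imwrite('pics/f.png',cv2.resize(a[:,:],None,fx=1.5,fy=1.5))"
```

```text
13.5833 [0.5305 0.1169 0.0424] [-0.1549  0.9879 -0.0001 -0.0002] [-0.4098  0.6572 -0.0471] [ 0.0719  0.2324  1.8785 -0.0002  1.0311 -1.8098]
wrist bolt_grip [225.0, 240.1] 0.95 [0.5344 0.1   ]
   bolt_grip deg 108.12815231193215 r 0.1241194519243311
```

View pics/f.png

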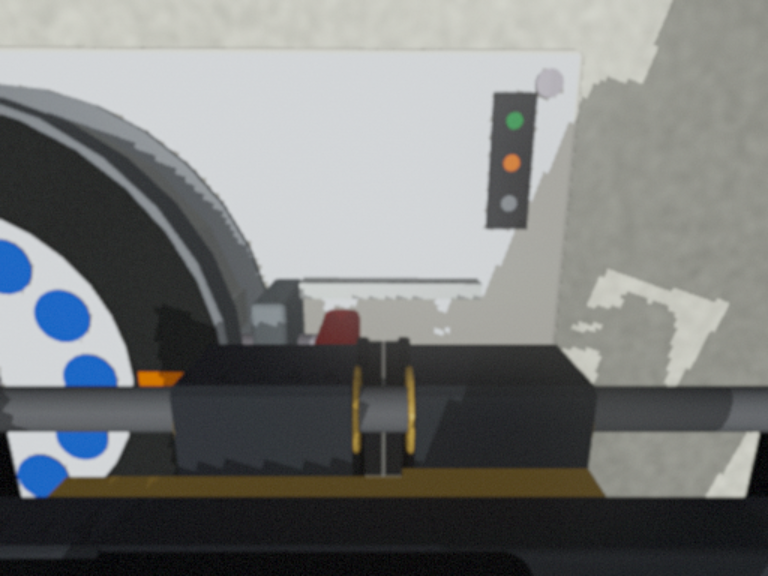

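The grip at (225,240), in contact with the finger, is now about 124 mm from the axis, close to home (122). I'll keep pushing until the force rises.

Call:
{"op": "arm_command", "data": {
  "steps": [
    [-1, 0, -1, 0, 0],
    [-1, 0, -1, 0, 0],
    [-1, 0, -1, 0, 0],
    [-1, 0, 0, 0, 0]
  ]
}}

```text
clock: 14.17
tcp_pos: [0.5314, 0.1143, 0.0425]
tcp_rot: [-0.155, 0.988, 0.0, -0.0]
contact_force: [-0.4, 1.3, 0.3]
finger_gap: 0.0008
```

Call:
{"op": "arm_command", "data": {
  "steps": [
    [-1, 0, -1, 0, 0],
    [-1, 0, -1, 0, 0],
    [-1, 0, -1, 0, 0],
    [-1, 0, 0, 0, 0]
  ]
}}

```text
clock: 14.5
tcp_pos: [0.5318, 0.1129, 0.0425]
tcp_rot: [-0.155, 0.988, 0.001, -0.0]
contact_force: [-2.7, 8.9, 1.8]
finger_gap: 0.0006
```

Call:
{"op": "arm_command", "data": {
  "steps": [
    [-1, 0, -1, 0, 0],
    [-1, 0, -1, 0, 0],
    [-1, 0, 0, 0, 0],
    [-1, 0, 0, 0, 0]
  ]
}}

```text
clock: 14.83
tcp_pos: [0.5318, 0.1128, 0.0425]
tcp_rot: [-0.155, 0.988, 0.003, -0.001]
contact_force: [-4.5, 14.8, 3.1]
finger_gap: 0.0004
```

Call:
{"op": "arm_command", "data": {
  "steps": [
    [-1, 0, 10, 0, 0],
    [-1, 0, 20, 0, 0],
    [-1, 0, 0, -35, 0],
    [-1, 0, 0, -40, 0],
    [-1, 0, 0, -40, 0]
  ]
}}

```text
clock: 15.25
tcp_pos: [0.5227, 0.138, 0.1578]
tcp_rot: [-0.155, 0.988, -0.0, -0.001]
contact_force: [0.9, 0.4, 0.0]
finger_gap: 0.0004
```

Call:
{"op": "arm_command", "data": {
  "steps": [
    [-1, -20, 0, -40, 0],
    [-1, 0, 0, 0, 0],
    [-1, 0, 0, 0, 0]
  ]
}}

```text
clock: 15.5
tcp_pos: [0.5444, 0.1439, 0.1985]
tcp_rot: [-0.155, 0.988, -0.001, 0.004]
contact_force: [-0.1, -1.4, -2.4]
finger_gap: 0.0002
```

```bash
python3 ang.py wrist top scene; python3 -c "
import cv2,glob,os;f=max(glob.glob('pics/wrist_*'),key=os.path.getmtime);a=cv2.imread(f)
cv2.imwrite('pics/g.png',cv2.resize(a,None,fx=1.5,fy=1.5))"
```

```text
15.5 [0.5444 0.1439 0.1985] [-0.155   0.9879 -0.0006  0.0038] [-0.0555 -1.4272 -2.3925] [ 0.119   0.0855  1.7233 -0.001   1.3252 -1.7628]
wrist wheel_top [84.0, 156.9] 0.81 [ 0.5732 -0.0185]
wrist mark [174.6, 160.2] 0.96 [0.5499 0.0638]
wrist pointer [183.1, 157.8] 0.81 [0.5443 0.0715]
wrist bolt_grip [209.3, 157.5] 0.8 [0.5395 0.0934]
   wheel_top deg 0.0 r 0.0
   mark deg 105.83505216088828 r 0.08557019295285608
   pointer deg 107.82710574145247 r 0.09460629510821517
   bolt_grip deg 106.7734141396389 r 0.11694640568407583
top wheel_top [304.2, 208.9] 0.6 [ 0.564 -0.005]
top pointer [273.1, 213.5] 0.68 [0.5529 0.0708]
top bolt_grip [258.5, 219.6] 0.5 [0.5397 0.1058]
   wheel_top deg 0.0 r 0.0
   pointer deg 98.28574084582282 r 0.07661239352810408
   bolt_grip deg 102.37247464741013 r 0.11341575806753182
scene wheel_top [213.5, 187.4] 0.67 [ 0.566  -0.0122]
scene mark [244.1, 182.9] 0.63 [0.544 0.063]
scene pointer [244.2, 184.3] 0.6 [0.5522 0.0641]
scene bolt_grip [257.7, 184.4] 0.52 [0.5363 0.097 ]
   wheel_top deg 0.0 r 0.0
   mark deg 106.32589160049692 r 0.07828172844840713
   pointer deg 100.26597431126645 r 0.07754225574488226
   bolt_grip deg 105.22499469921237 r 0.11318127597625882
```

View pics/g.png

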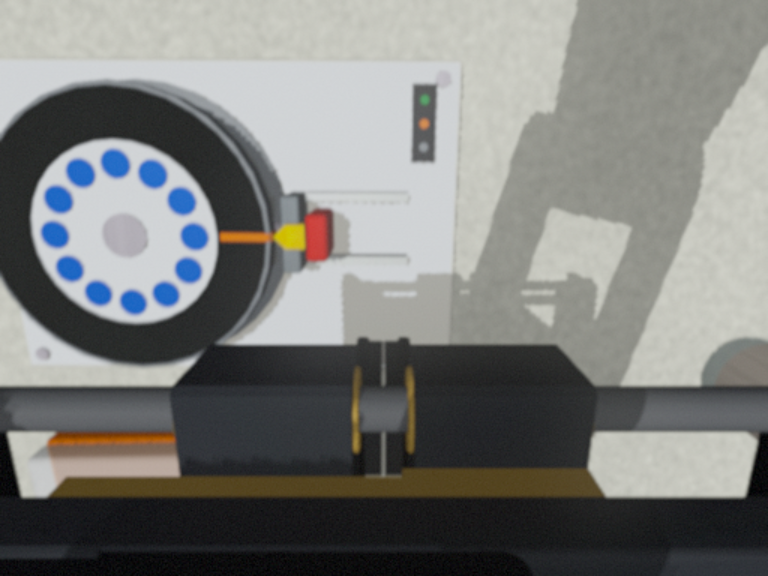

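The mark lines up with the pointer at (273,237). The grip is right against the guide at (318,237), having travelled about 30 mm, and the robot is clear. Handing in.

```bash
python3 -c "
from cell import workorder; print(workorder.sign_off())"
```

```text
the job is handed in; nothing more can be done
None
```

I dragged the wheel round about 100° counterclockwise with shut fingertips on the band, pressing with about 7 N. A small final nudge brought the mark to the pointer. I then pushed the red bolt in until it stopped hard. I handed in at about 16 s of robot time, with the arm about 0.2 m above the bench and touching nothing. Nothing reports the wheel or bolt joints directly, so the results below come from the cameras and the force readings.

- **Wheel:** in the wrist pictures before and after locking, the mark lines up with the pointer. The wrist network's own points put the mark about 2° off, within their error.
- **Bolt:** it went past the 8 mm where it would strike the ring if off the notch, and stopped at 15 N without moving further. The wrist camera measured about 33 mm of travel, against a nominal 30 mm.
- **Disagreement:** the top and scene cameras were up to about 10 mm off on the wheel's centre and pointer. Their angles scattered by several degrees, so I relied on the wrist camera.
- **Bystanders:** the vial rack, tip box and bottle were never approached and no unexpected forces showed. I did not measure their positions again at the end.

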